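# Index the locking salsa carousel by one stop

## Task

Bring the salsa cup round on the carousel: pull the red plunger knob up so that its pin leaves its hole, turn the deck counter-clockwise seen from above to the next hole, and let the pin drop fully home there so that the deck is locked again. Feel for the hole gently, never wrench the pin against the index plate, keep the cup standing on the deck, and leave the other kitchen things where they are.

Things in the scene. Friction and masses are not known exactly. Their poses are not given: they have to be found in the camera images.
- carousel: The carousel's fixed steel foot, a low drum 244 mm across, bolted to the butcher block; origin at the centre of its underside, on the turning axis, which is vertical. Over it turns the round dark-wood deck, 260 mm across, top 53 mm above the butcher block, with a thin brass edge.
- deck (a joint): Deck angle in rad about the vertical axis, counter-clockwise from above positive; 0 (within 0.03) at the start, locked in the first hole; range -0.08 to 1.85. Turns with about 1 N at the knob. The holes are hidden under the deck: the next lies somewhere from 0.73 to 1.01 (differs each time; it can only be felt), with 0.02 rad of play either side; one at 1.75 is too far.
- plunger (a joint): Lift of the spring plunger in m: 0 with the pin home in a hole, 0.009 to 0.010 with the pin riding on the index plate, 0.016 at its upper stop. Spring pull down 4.5 N at 0, 7.5 N at 0.010, 9.3 N at 0.016; damped (60 N per m/s). Let go, it goes down by itself; over a hole it drops in within 0.2 s and stops the deck. A sideways push can hold it half way until relaxed.
- knob (a point): Middle of the red plunger knob, an upright ribbed cylinder 28 mm across and 30 mm tall on a thin neck, 105 mm from the turning axis and carried round by the deck. With the pin home the knob's underside is 12 mm and this point 27 mm above the deck top; it rises with the plunger. A steel collar 26 mm across, 6 mm high lies under it.
- pin: Round-ended steel pin, 8 mm across, fixed under the knob, hidden below the deck; it rides on the index plate and drops 10 mm into the 12 mm holes. Origin on the knob's axis, at deck-top height when home. It bears about 8 N when it merely rides; a load on it of more than 25 N is wrenching.
- deck_top (a point): Centre of the deck's top surface, on the turning axis.
- salsa_cup: Loose white ceramic cup, 76 mm across the rim, 55 mm tall, standing on the deck on the side away from the knob; origin at the centre of its underside.
- molcajete: Heavy dark stone mortar on three feet with its pestle in it, 156 mm across, up to 132 mm tall; a bystander; origin at the centre of its underside.
- yellow_bowl: Yellow plastic bowl, 150 mm across, 65 mm tall; a bystander; origin at the centre of its underside.
- whisk: Steel whisk lying beyond the carousel, 250 mm long, 56 mm high; a bystander; x along it towards the wires, origin under the wires' root.
- bamboo_tongs: Bamboo tongs lying flat, 220 mm long, 18 mm high; a bystander; x along them, origin at the middle underneath.
Things that resemble listed ones, but are neither listed nor needed, are in the scene too. Of the things like the salsa_cup, leave any that is black; of the rest the smaller one is meant.

How it is judged:
By the outcome, as a careful person would: the job done as asked, in the order asked, and still so for the second after the job is handed in, with the robot touching nothing.
It also fails if it takes over 48 s, if anything falls off the work surface, if the arm or the gripper's body presses on something with over 40 N, if the wrist force passes 120 N, or if a joint passes its speed limit or range.

## Robot

A 6-joint arm with a two-finger parallel gripper is mounted at the origin on the work surface. World frame = base frame: x ahead of the robot, y to its left, z up, the work surface at z = 0. Lengths are in m, angles in rad, forces in N, time in s.
With the tool pointing down it reaches from about 0.225 to 0.875 m from the base axis. Payload 3.4 kg.
Tool frame: the origin (TCP) lies between the finger pads; the fingertips stand 11 mm ahead of it and the grasp point (between the pads) lies 8 mm behind it (tips_ahead is the distance from the TCP to the fingertips, in m); z points along the fingers, x is the direction in which the jaws open and shut, and the axes are right-handed (so a half turn about z gives the same grasp; the last joint's range is limited). The gripper opens to 85 mm and grips with 20 to 120 N. Pads are 22 mm wide; open, the fingers measure 114 mm over their backs; the gripper's body (76 mm by 85 mm) begins 54 mm behind the grasp point. The pads swing forward as they close: fully open they stand 13 mm farther back than shut.
Start: joints at [-1.418, 0.276, 1.505, -0, 1.361, -0.121], TCP at [0.155, -0.554, 0.242] pointing down, gripper open.
Joint ranges: [-2.89, 2.89], [-0.75, 2.08], [0.22, 2.7], [-1.18, 4.32], [0.11, 2.71], [-2.7, 2.7]. Speed limits (rad/s): [2.57, 2.57, 3.14, 3.14, 3.14, 3.14].

## Interface

Orientations are given as a unit quaternion [w, x, y, z].
In Python, from rig import get_state, get_image, sign_off, masks_of, tips_ahead gives the robot as it stands.
- The arm moves only by the tool play_rows, never from a script. Its argument "series" is a list of rows, each an object of numbers: "fingers": the closure, from -1 (fully open) to 1 (shut); "dx", "dy", "dz": the shift along the world's x, y, z in mm; "turn": the turn about the world's z in rad. A call has 1 to 20 rows; each row shifts and turns the pose as measured when the row begins; what a row does not reach is not made up. A row lasts 1/12 s, in which the tool goes at most 41.7 mm and 7.16 degrees, less where a joint would pass 70% of its speed; a pose out of reach is approached as far as the arm can. A call with a gripper value outside its range is refused whole. The fingers move at their own pace and stop on an object; "squeeze" is the grip in N (left out, the last holds). Time passes only in rows, so rows that do not move let the fingers close. It gives the time, the measured TCP pose, the force and the opening at its end, in the units of the state.
- get_state(): the state, without advancing time (a new reading comes with each control period).
- get_image(name): name is "scene" or "top" or "wrist"; returns a dict with "pixels" (480x640x3 uint8, red, green, blue), "vfov" (degrees; the focal length in pixels is half the picture's height over the tangent of half this angle, whatever the lens; pixels are square), "cx", "cy" (the principal point, pixels), "rvec" (rotation vector, rad) and "tvec" (3), from world to camera coordinates, as OpenCV has them; the wrist camera has in their place "hand_eye" (4x4, takes a point from camera to tool coordinates, whose origin is the TCP and whose axes are the tool frame's). Camera axes: x right, y down, z forward; pixel columns grow to the right and rows downward; lengths in m; the calibration is good to about 2 mm. A picture is of the moment at which its call begins: read the wrist's pose just before it. There is no depth.
- sign_off(): hands the job in, once; it reports no verdict.
Trained networks look in a picture, given as the dict that the camera call returned (one of the last four; its "shot" number tells which), for a name from the list of things; names that differ only in an ending like _2 or _b are one class to them, and where a whole thing is asked for, a point or a joint stands for the part that bears it (a point fixed in the world has none). Each returns a list of dicts, best first, with "p" (0 to 1); they miss things now and then, are a little off and sometimes report something else, mostly with a low value. They report only what shows in the picture. A call takes as long as a camera call. They do not tell look-alikes from the thing itself.
- masks_of(picture, label): "region" (480x640 bool, what is visible of it) and "xy" ([column, row] in pixels, amid what is visible of it).
The state is a dict: "clock": time; "qpos": joint angles; "qd": joint speeds; "effort": joint torques, N m; "position": TCP position; "ee_rot": TCP orientation; "contact_force": force on the tool from outside, world axes, zero at the start; "moment": the same for the moment, N m; "width": finger opening in m.
Only numpy, scipy, OpenCV 4.12 (cv2) and the standard library are available. Lean on these libraries where they do the work, as an engineer would, in place of code of your own. Each camera call takes 0.05 s, during which the arm holds its last target. There are 200 camera calls.

## Working session

There is one attempt and no reset: what is moved stays moved. The work goes in short steps, Python scripts to look and compute and a tool call to move; the robot and the scene stay as the last step left them, time stands still between calls to the robot, and variables do not carry over. Pictures are saved under pics/ and viewed, about 8 in all and at most 12, crops included, and the job is handed in when it is done.

Besides the shell and the picture viewer there is one more tool, called after "Request:" as name([rows], argument=value, ...), one row to a line, values as JSON. play_rows: Moves the arm, as the interface text tells. Its arguments: {"type":"object","properties":{"series":{"type":"array"},"squeeze":{"type":"number"}},"required":["series"]}

```bash
mkdir -p pics; cat > h.py <<'E'
import numpy as np, cv2
from rig import *
def save(im,n,box=None,s=1):
    p=im["pixels"][:,:,::-1]
    if box: p=p[box[1]:box[3],box[0]:box[2]]
    cv2.imwrite(f"pics/{n}.png",cv2.resize(p,None,fx=s,fy=s,interpolation=cv2.INTER_CUBIC))
def Rt(im,st=None):
    if "rvec" in im: return cv2.Rodrigues(np.array(im["rvec"],float))[0],np.array(im["tvec"],float).ravel()
    w,x,y,z=st["ee_rot"]
    from scipy.spatial.transform import Rotation as Ro
    T=np.eye(4);T[:3,:3]=Ro.from_quat([x,y,z,w]).as_matrix();T[:3,3]=st["position"]
    M=np.linalg.inv(T@np.array(im["hand_eye"]));return M[:3,:3],M[:3,3]
def onz(im,uv,z,st=None):
    R,t=Rt(im,st);f=240/np.tan(np.radians(im["vfov"])/2)
    d=R.T@np.array([(uv[0]-im["cx"])/f,(uv[1]-im["cy"])/f,1]);c=-R.T@t
    return c+d*(z-c[2])/d[2]
def proj(im,P,st=None):
    R,t=Rt(im,st);f=240/np.tan(np.radians(im["vfov"])/2);q=R@np.array(P)+t
    return f*q[0]/q[2]+im["cx"],f*q[1]/q[2]+im["cy"]
E
python3 - <<'E'
from h import *
s=get_state();print({k:np.round(v,3) for k,v in s.items()})
a=get_image("top");b=get_image("scene")
save(a,"top");save(b,"scene")
for n,im in (("top",a),("scene",b)):
  for l in("knob","salsa_cup","carousel","molcajete","yellow_bowl","whisk","bamboo_tongs"):
    for d in masks_of(im,l)[:3]:
      z={"knob":.08,"salsa_cup":.08,"carousel":.053}.get(l,.03)
      print(n,l,round(d["p"],2),np.round(d["xy"]),d["region"].sum(),np.round(onz(im,d["xy"],z),3))
E
```

```text
{'clock': np.float64(0.0), 'qpos': array([-1.418,  0.277,  1.506,  0.   ,  1.361, -0.121]), 'qd': array([-0.   , -0.002,  0.   , -0.   ,  0.   , -0.   ]), 'effort': array([-0.0000e+00, -4.1676e+01, -2.4581e+01,  0.0000e+00,  1.1000e-02,
        0.0000e+00]), 'position': array([ 0.155, -0.553,  0.241]), 'ee_rot': array([-0.001,  0.797, -0.604, -0.001]), 'contact_force': array([ 0.498, -0.027, -0.219]), 'moment': array([-0.054,  0.009,  0.023]), 'width': np.float64(0.086)}
top knob 0.5 [390. 225.] 207 [ 0.552 -0.122  0.08 ]
top salsa_cup 0.95 [306. 221.] 1163 [0.561 0.042 0.08 ]
top salsa_cup 0.6 [198. 372.] 2272 [0.272 0.248 0.08 ]
top salsa_cup 0.57 [229. 107.] 1159 [0.8   0.198 0.08 ]
top carousel 0.59 [336. 226.] 11844 [ 0.556 -0.018  0.053]
top molcajete 0.79 [134. 257.] 5015 [0.501 0.397 0.03 ]
top yellow_bowl 0.62 [507. 232.] 4475 [ 0.543 -0.364  0.03 ]
top whisk 0.59 [353. 116.] 645 [ 0.795 -0.056  0.03 ]
scene knob 0.51 [286. 254.] 171 [ 0.541 -0.119  0.08 ]
scene salsa_cup 0.77 [325. 180.] 819 [0.319 0.19  0.08 ]
scene salsa_cup 0.73 [338. 232.] 761 [0.551 0.038 0.08 ]
scene salsa_cup 0.7 [459. 272.] 867 [0.84  0.148 0.08 ]
scene carousel 0.94 [322. 263.] 5877 [ 0.596 -0.052  0.053]
scene molcajete 0.95 [408. 188.] 1703 [0.45  0.431 0.03 ]
scene yellow_bowl 0.57 [196. 306.] 3264 [ 0.517 -0.345  0.03 ]
scene bamboo_tongs 0.75 [464. 236.] 693 [0.726 0.344 0.03 ]
```

View pics/top.png

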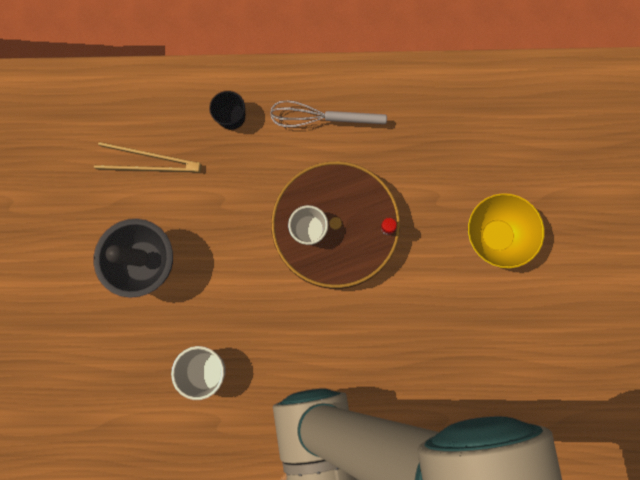

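View pics/scene.png

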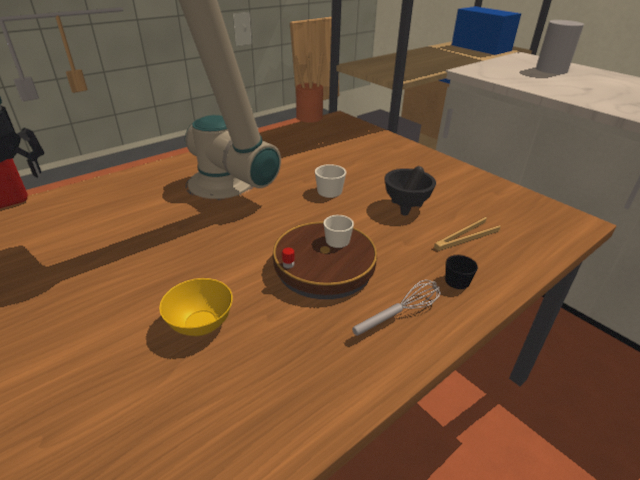

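The top view shows three cups. The white one on the deck at (306,221) is the salsa cup. The white one at (198,372) is larger, and the one at (229,107) is black. Only the red knob at (390,225) has to be touched, so I'm moving above it.

Request:
play_rows([
  {"dx": 25,"dy": 26,"dz": -2,"turn": 0.08,"fingers": -1},
  {"dx": 25,"dy": 26,"dz": -2,"turn": 0.08,"fingers": -1},
  {"dx": 25,"dy": 26,"dz": -2,"turn": 0.08,"fingers": -1},
  {"dx": 25,"dy": 26,"dz": -2,"turn": 0.08,"fingers": -1},
  {"dx": 25,"dy": 26,"dz": -2,"turn": 0.08,"fingers": -1},
  {"dx": 25,"dy": 26,"dz": -2,"turn": 0.08,"fingers": -1},
  {"dx": 25,"dy": 26,"dz": -2,"turn": 0.08,"fingers": -1},
  {"dx": 25,"dy": 26,"dz": -2,"turn": 0.08,"fingers": -1},
  {"dx": 25,"dy": 26,"dz": -2,"turn": 0.08,"fingers": -1},
  {"dx": 25,"dy": 26,"dz": -2,"turn": 0.08,"fingers": -1},
  {"dx": 25,"dy": 26,"dz": -2,"turn": 0.08,"fingers": -1},
  {"dx": 25,"dy": 26,"dz": -2,"turn": 0.08,"fingers": -1},
  {"dx": 25,"dy": 26,"dz": -2,"turn": 0.08,"fingers": -1},
  {"dx": 25,"dy": 26,"dz": -2,"turn": 0.08,"fingers": -1},
  {"dx": 25,"dy": 26,"dz": -2,"turn": 0.08,"fingers": -1},
  {"dx": 15,"dy": 20,"dz": -2,"turn": 0.08,"fingers": -1},
  {"dx": 0,"dy": 0,"dz": 0,"turn": 0,"fingers": -1},
])

```text
clock: 2.22
position: [0.5593, -0.1253, 0.2108]
ee_rot: [0.002, 1.0, 0.02, 0.008]
contact_force: [-0.5, -0.8, -0.3]
width: 0.0852
```

```bash
cat > m.py <<'E'
from h import *
import sys
s=get_state();w=get_image("wrist");t=get_image("top");n=sys.argv[1]
save(w,"w"+n);print(s["clock"],np.round(s["position"],4),np.round(s["ee_rot"],3),np.round(s["qpos"],2))
zk=float(sys.argv[2]) if len(sys.argv)>2 else .095
for nm,im,st in(("w",w,s),("t",t,None)):
  hsv=cv2.cvtColor(im["pixels"],cv2.COLOR_RGB2HSV)
  red=((hsv[...,0]<5)|(hsv[...,0]>174))&(hsv[...,1]>200)&(hsv[...,2]>60)
  red[:120 if nm=="t" else 0]=False
  k,l,stt,c=cv2.connectedComponentsWithStats(red.astype(np.uint8))
  for i in range(1,k):
    if stt[i,4]>60: print(nm,"red",np.round(c[i]),stt[i],"top-z",np.round(onz(im,c[i],zk,st),4),"mid",np.round(onz(im,c[i],zk-.015,st),4))
  for l in("knob","carousel"):
    for d in masks_of(im,l)[:2]: print(nm,l,round(d["p"],2),np.round(d["xy"]),np.round(onz(im,d["xy"],.053 if l=="carousel" else zk-.015,st),4))
# deck circle from brass edge / dark wood in top image
ds=masks_of(t,"carousel")
if ds:
  m=ds[0]["region"].astype(np.uint8)
  cs=max(cv2.findContours(m,0,1)[0],key=len)[:,0]
  P=np.array([onz(t,p,.053)[:2] for p in cv2.convexHull(cs)[:,0]])
  from scipy.optimize import least_squares
  r=least_squares(lambda x:np.hypot(*(P-x[:2]).T)-x[2],[.556,-.018,.13],loss="soft_l1",f_scale=.002).x
  print("deck",np.round(r,4))
E
python3 m.py 1
```

```text
2.2167 [ 0.5593 -0.1253  0.2108] [0.002 1.    0.02  0.008] [-0.34  0.28  1.57  0.    1.27 -0.38]
w red [304. 230.] [285 207  39  42 475] top-z [ 0.5488 -0.1179  0.095 ] mid [ 0.5485 -0.1215  0.08  ]
w knob 0.67 [302. 223.] [ 0.5471 -0.1164  0.08  ]
w carousel 0.64 [328. 108.] [ 0.5638 -0.0322  0.053 ]
t red [388. 225.] [381 218  15  15 158] top-z [ 0.5483 -0.1175  0.095 ] mid [ 0.551  -0.1187  0.08  ]
t knob 0.49 [385. 228.] [ 0.5461 -0.1126  0.08  ]
t carousel 0.85 [326. 220.] [0.5678 0.0035 0.053 ]
deck [ 0.5621 -0.013   0.1285]
```

View pics/w1.png

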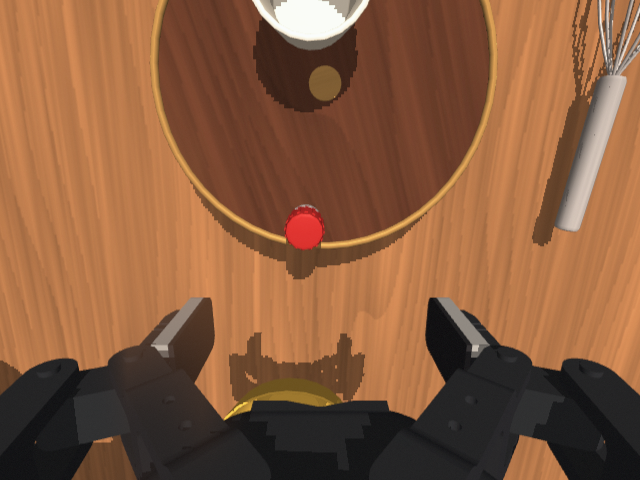

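The wrist view shows the knob top at (305,229) on the deck rim. The brass centre cap is at (325,83) and the cup stands beyond it. The bowl is behind the gripper, clear of it.

```bash
python3 - <<'E'
from h import *
s=get_state();w=get_image("wrist")
print("cap",onz(w,(325,83),.055,s))
p=w["pixels"].astype(int);P=[]
hsv=cv2.cvtColor(w["pixels"],cv2.COLOR_RGB2HSV)
def q(u,v):return onz(w,(u,v),.053,s)[:2]
# brass outer edge seen by eye, refine: fit known radius
pts=[(151,58),(158,100),(185,160),(230,217),(330,247),(420,212),(470,150),(490,100),(496,58)]
P=np.array([q(*a) for a in pts])
from scipy.optimize import least_squares
for R in(None,.13):
  f=(lambda x:np.hypot(*(P-x[:2]).T)-(R or x[2]))
  r=least_squares(f,[.556,-.018,.13]);print(np.round(r.x,4),np.round(r.fun,4))
E
```

```text
cap [ 0.55799751 -0.02055958  0.055     ]
[ 0.5579 -0.0202  0.1267] [ 0.0016 -0.0005 -0.0032  0.0016  0.0016 -0.0004 -0.0018 -0.0001  0.0012]
[ 0.5577 -0.0159  0.13  ] [-0.0023 -0.0034 -0.0045  0.0018  0.0027 -0.0003 -0.0033 -0.0029 -0.0026]
```

Request:
play_rows([
  {"dx": -5,"dy": 2,"dz": -15,"turn": -0.05,"fingers": -1},
  {"dx": -5,"dy": 2,"dz": -20,"turn": -0.05,"fingers": -1},
  {"dx": 0,"dy": 0,"dz": -20,"fingers": -1},
  {"dx": 0,"dy": 0,"dz": -20,"fingers": -1},
  {"dx": 0,"dy": 0,"dz": 0,"fingers": -1},
])

```text
invalid input at $.series[2]: expected keys fingers, dx, dy, dz, turn
```

```bash
python3 m.py 2|grep -v deck
```

```text
2.6167 [ 0.5559 -0.1304  0.2115] [0.003 1.    0.016 0.007] [-0.35  0.28  1.58 -0.    1.27 -0.38]
w red [309. 224.] [290 200  39  42 585] top-z [ 0.5492 -0.1192  0.095 ] mid [ 0.5491 -0.1227  0.08  ]
w knob 0.72 [306. 219.] [ 0.5468 -0.1185  0.08  ]
t red [388. 225.] [381 218  15  15 175] top-z [ 0.5486 -0.1184  0.095 ] mid [ 0.5513 -0.1197  0.08  ]
t knob 0.47 [388. 226.] [ 0.5484 -0.1181  0.08  ]
t carousel 0.61 [327. 218.] [0.5729 0.002  0.053 ]
```

Request:
play_rows([
  {"dx": -4,"dy": 5,"dz": -15,"turn": -0.05,"fingers": -1},
  {"dx": -3,"dy": 5,"dz": -20,"turn": -0.05,"fingers": -1},
  {"dx": 0,"dy": 0,"dz": -20,"turn": 0,"fingers": -1},
  {"dx": 0,"dy": 0,"dz": -20,"turn": 0,"fingers": -1},
  {"dx": 0,"dy": 0,"dz": 0,"turn": 0,"fingers": -1},
])

```text
clock: 3.38
position: [0.5507, -0.1198, 0.1362]
ee_rot: [0.005, 0.999, -0.036, 0.01]
contact_force: [-0.7, 0.7, -0.8]
width: 0.0854
```

```bash
python3 m.py 3|grep -v deck
```

```text
3.3833 [ 0.5507 -0.1198  0.1362] [ 0.005  0.999 -0.036  0.01 ] [-0.34  0.33  1.71 -0.    1.08 -0.26]
w knob 0.9 [313. 267.] [ 0.5476 -0.1187  0.08  ]
w carousel 0.59 [321. 119.] [ 0.5583 -0.0398  0.053 ]
t carousel 0.6 [326. 221.] [0.5662 0.0039 0.053 ]
t carousel 0.58 [156. 169.] [0.679  0.3523 0.053 ]
```

Request:
play_rows([
  {"dx": -1,"dy": 0,"dz": -18,"turn": 0,"fingers": -1},
  {"dx": 0,"dy": 0,"dz": -18,"turn": 0,"fingers": -1},
  {"dx": 0,"dy": 0,"dz": -15,"turn": 0,"fingers": -1},
  {"dx": 0,"dy": 0,"dz": -8,"turn": 0,"fingers": -1},
  {"dx": 0,"dy": 0,"dz": 0,"turn": 0,"fingers": -1},
])

```text
clock: 4.15
position: [0.5573, -0.1227, 0.0862]
ee_rot: [0.008, 0.999, -0.036, 0.021]
contact_force: [0.3, -0.2, 1.2]
width: 0.0856
```

```bash
python3 - <<'E'
from h import *
s=get_state();w=get_image("wrist");save(w,"w4");print(s["clock"],s["position"],s["contact_force"])
E
```

```text
4.15 [ 0.5573044  -0.12268595  0.08615127] [ 0.32072786 -0.17444079  1.17643147]
```

View pics/w4.png

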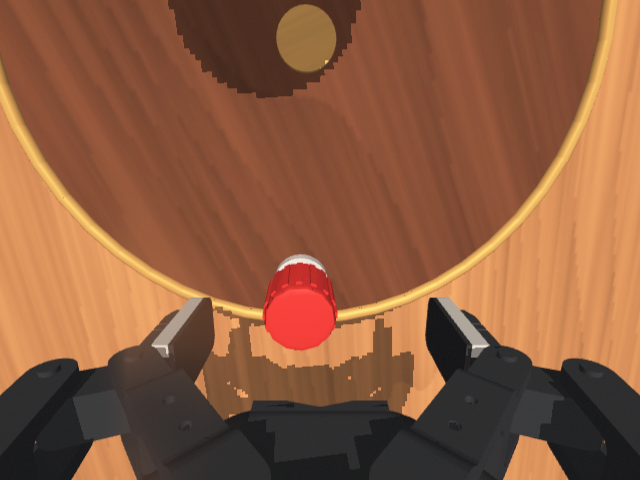

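The knob top is at (300,318), about 20 px left of the mid-line between the fingers at 320. I'll work out the offset in the tool frame.

```bash
python3 - <<'E'
from h import *
from scipy.spatial.transform import Rotation as Ro
s=get_state();w=get_image("wrist")
w_,x,y,z=s["ee_rot"];R=Ro.from_quat([x,y,z,w_]).as_matrix();print("tool axes\n",R.round(3))
K=onz(w,(300,318),.095,s);print(s["position"],"knob top",K)
K=K-[0,0,.015];print("knob mid in tool",R.T@(K-s["position"]), "grasp pt z=-.008")
g=np.array(s["position"])-.008*R[:,2];print("grasp pt",g,"need",K-g)
E
```

```text
tool axes
 [[ 0.996 -0.073  0.043]
 [-0.072 -0.997 -0.018]
 [ 0.044  0.015 -0.999]]
[ 0.55772258 -0.12281144  0.08688665] knob top [ 0.54953343 -0.11843454  0.095     ]
knob mid in tool [-0.00877725 -0.00386842  0.00645295] grasp pt z=-.008
grasp pt [ 0.55738251 -0.12266839  0.09487814] need [-0.00784908  0.00423384 -0.01487814]
```

Request:
play_rows([
  {"dx": -4,"dy": 2,"dz": -5,"turn": 0,"fingers": -1},
  {"dx": -4,"dy": 2,"dz": -5,"turn": 0,"fingers": -1},
  {"dx": 0,"dy": 0,"dz": -4,"turn": 0,"fingers": -1},
  {"dx": 0,"dy": 0,"dz": 0,"turn": 0,"fingers": -1},
])

```text
clock: 4.58
position: [0.5515, -0.1193, 0.0756]
ee_rot: [0.009, 0.999, -0.036, 0.025]
contact_force: [-0.3, -0.6, 0.6]
width: 0.0854
```

Request:
play_rows([
  {"dx": -2,"dy": 0,"dz": -3,"turn": 0,"fingers": -0.3},
  {"dx": -1,"dy": 0,"dz": -2,"turn": 0,"fingers": 0.0},
  {"dx": 0,"dy": 0,"dz": 0,"turn": 0,"fingers": 0.1},
  {"dx": 0,"dy": 0,"dz": 0,"turn": 0,"fingers": 0.1},
], squeeze=20)

```text
clock: 4.92
position: [0.5482, -0.1192, 0.0704]
ee_rot: [0.009, 0.999, -0.036, 0.025]
contact_force: [1.2, -0.9, -0.1]
width: 0.0394
```

```bash
python3 - <<'E'
from h import *
s=get_state();w=get_image("wrist");save(w,"w5");print(s["clock"],s["position"],s["contact_force"],s["width"])
E
```

```text
4.9167 [ 0.54818045 -0.11919115  0.0704047 ] [ 1.1657249  -0.94017496 -0.08455011] 0.03937372767209559
```

View pics/w5.png

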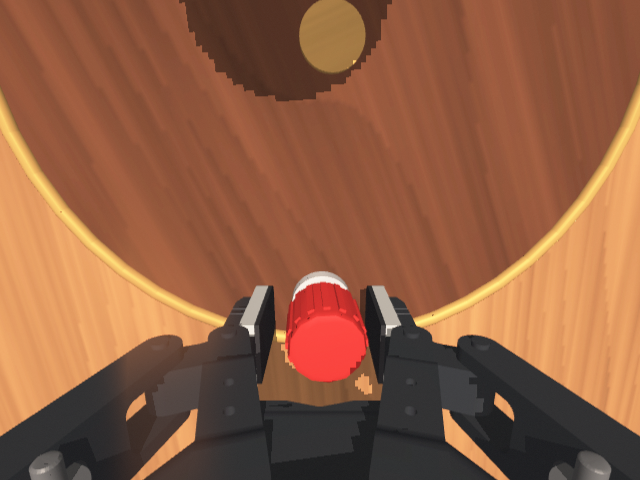

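The knob (top at 326,347) sits between the pads at about 268 and 370 px, so it's nearly centred. Closing on it now.

Request:
play_rows([
  {"dx": 1,"dy": 0,"dz": 0,"turn": 0,"fingers": 0.4},
  {"dx": 0,"dy": 0,"dz": 0,"turn": 0,"fingers": 0.6},
  {"dx": 0,"dy": 0,"dz": 0,"turn": 0,"fingers": 1},
  {"dx": 0,"dy": 0,"dz": 0,"turn": 0,"fingers": 1},
], squeeze=40)

```text
clock: 5.3
position: [0.5496, -0.1193, 0.0708]
ee_rot: [0.009, 0.999, -0.036, 0.025]
contact_force: [0.1, 0.1, 0.4]
width: 0.0278
```

Gripped with 28 mm opening and no side force. Lifting.

Request:
play_rows([
  {"dx": 0,"dy": 0,"dz": 4,"turn": 0,"fingers": 1},
  {"dx": 0,"dy": 0,"dz": 4,"turn": 0,"fingers": 1},
  {"dx": 0,"dy": 0,"dz": 4,"turn": 0,"fingers": 1},
  {"dx": 0,"dy": 0,"dz": 0,"turn": 0,"fingers": 1},
])

```text
clock: 5.63
position: [0.548, -0.119, 0.0801]
ee_rot: [0.009, 0.999, -0.037, 0.023]
contact_force: [2.7, -0.6, -7.3]
width: 0.0274
```

Request:
play_rows([
  {"dx": 0.5,"dy": 0,"dz": 3,"turn": 0,"fingers": 1},
  {"dx": 0,"dy": 0,"dz": 2,"turn": 0,"fingers": 1},
  {"dx": 0,"dy": 0,"dz": 0,"turn": 0,"fingers": 1},
])

```text
clock: 5.88
position: [0.5478, -0.119, 0.0841]
ee_rot: [0.008, 0.999, -0.038, 0.022]
contact_force: [2.3, -0.7, -9.2]
width: 0.0271
```

Request:
play_rows([
  {"dx": 3,"dy": -0.2,"dz": 0.3,"turn": 0.03,"fingers": 1},
  {"dx": 5.2,"dy": -0.1,"dz": 0.3,"turn": 0.05,"fingers": 1},
  {"dx": 5.2,"dy": 0.2,"dz": 0.3,"turn": 0.05,"fingers": 1},
  {"dx": 5.2,"dy": 0.4,"dz": 0.3,"turn": 0.05,"fingers": 1},
  {"dx": 5.2,"dy": 0.6,"dz": 0.3,"turn": 0.05,"fingers": 1},
  {"dx": 0,"dy": 0,"dz": 0,"turn": 0,"fingers": 1},
])

```text
clock: 6.38
position: [0.5725, -0.1192, 0.0852]
ee_rot: [0.006, 0.996, 0.081, 0.023]
contact_force: [3.6, -0.9, -9.3]
width: 0.0268
```

```bash
cat > st.py <<'E'
from h import *
s=get_state();p=np.array(s["position"]);C=np.array([.5577,-.017])
w,x,y,z=s["ee_rot"]
from scipy.spatial.transform import Rotation as Ro
R=Ro.from_quat([x,y,z,w]).as_matrix();g=p-.008*R[:,2];v=g[:2]-C
print(s["clock"],p.round(4),"th",np.arctan2(v[1],v[0]).round(3),"rel",(np.arctan2(v[1],v[0])+1.656).round(3),"r",np.hypot(*v).round(4),"yaw",np.arctan2(R[1,0],R[0,0]).round(3),"F",np.round(s["contact_force"],1),"w",round(float(s["width"]),4),"z-tilt",R[:,2].round(3))
E
python3 st.py
```

```text
6.3833 [ 0.5725 -0.1192  0.0852] th -1.43 rel 0.226 r 0.1031 yaw 0.162 F [ 3.6 -0.9 -9.3] w 0.0268 z-tilt [ 0.047 -0.008 -0.999]
```

Request:
play_rows([
  {"dx": 5.2,"dy": 0.9,"dz": 0.2,"turn": 0.05,"fingers": 1},
  {"dx": 5.1,"dy": 1.1,"dz": 0.2,"turn": 0.05,"fingers": 1},
  {"dx": 5.1,"dy": 1.4,"dz": 0.2,"turn": 0.05,"fingers": 1},
  {"dx": 5.0,"dy": 1.6,"dz": 0.2,"turn": 0.05,"fingers": 1},
  {"dx": 4.9,"dy": 1.9,"dz": 0.2,"turn": 0.05,"fingers": 1},
  {"dx": 4.8,"dy": 2.1,"dz": 0.2,"turn": 0.05,"fingers": 1},
  {"dx": 4.7,"dy": 2.4,"dz": 0.2,"turn": 0.05,"fingers": 1},
  {"dx": 0,"dy": 0,"dz": 0,"turn": 0,"fingers": 1},
])

```text
clock: 7.05
position: [0.6077, -0.1088, 0.0851]
ee_rot: [0.003, 0.967, 0.254, 0.023]
contact_force: [3.5, -0.4, -8.4]
width: 0.027
```

```bash
python3 st.py
```

```text
7.05 [ 0.6077 -0.1088  0.0851] th -1.076 rel 0.58 r 0.1044 yaw 0.514 F [ 3.5 -0.4 -8.4] w 0.027 z-tilt [ 0.047  0.006 -0.999]
```

Request:
play_rows([
  {"dx": 0,"dy": 0,"dz": -2,"turn": 0,"fingers": 1},
  {"dx": 0,"dy": 0,"dz": -1,"turn": 0,"fingers": 0.4},
  {"dx": 0,"dy": 0,"dz": 0,"turn": 0,"fingers": 0.26},
  {"dx": 0,"dy": 0,"dz": -3,"turn": 0,"fingers": 0.26},
  {"dx": 0,"dy": 0,"dz": -3,"turn": 0,"fingers": 0.26},
  {"dx": 0,"dy": 0,"dz": 0,"turn": 0,"fingers": 0.26},
])

```text
clock: 7.55
position: [0.6073, -0.1093, 0.0794]
ee_rot: [0.005, 0.967, 0.252, 0.025]
contact_force: [0.0, 0.3, -0.2]
width: 0.0316
```

```bash
python3 st.py;python3 - <<'E'
from h import *
w=get_image("wrist");save(w,"w6")
E
```

```text
7.55 [ 0.6073 -0.1093  0.0794] th -1.082 rel 0.574 r 0.1046 yaw 0.51 F [ 0.   0.3 -0.2] w 0.0316 z-tilt [ 0.05   0.004 -0.999]
```

View pics/w6.png

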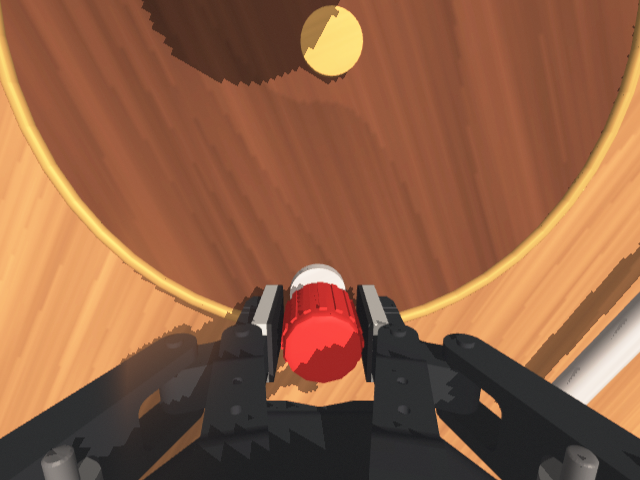

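The knob is caged with about 2 mm free each side and there's no force. I'll push on slowly and feel for the hole.

Request:
play_rows([
  {"dx": 2.7,"dy": 1.5,"dz": 0,"turn": 0.03,"fingers": 0.26},
  {"dx": 2.6,"dy": 1.5,"dz": 0,"turn": 0.03,"fingers": 0.26},
  {"dx": 2.6,"dy": 1.6,"dz": 0,"turn": 0.03,"fingers": 0.26},
  {"dx": 2.5,"dy": 1.6,"dz": 0,"turn": 0.03,"fingers": 0.26},
])

```text
clock: 7.93
position: [0.6103, -0.106, 0.0798]
ee_rot: [0.004, 0.949, 0.314, 0.017]
contact_force: [-5.3, -3.6, 1.3]
width: 0.0313
```

```bash
python3 st.py
```

```text
7.9333 [ 0.6103 -0.106   0.0798] th -1.04 rel 0.616 r 0.1033 yaw 0.638 F [-5.3 -3.6  1.3] w 0.0313 z-tilt [ 0.035  0.004 -0.999]
```

Request:
play_rows([
  {"dx": 2.5,"dy": 1.6,"dz": 0,"turn": 0,"fingers": 0.26},
  {"dx": 2.5,"dy": 1.6,"dz": 0,"turn": 0.02,"fingers": 0.26},
])

```text
clock: 8.1
position: [0.6104, -0.1056, 0.0796]
ee_rot: [0.004, 0.946, 0.325, 0.011]
contact_force: [-4.4, -3.2, 1.7]
width: 0.0315
```

```bash
python3 st.py
```

```text
8.1 [ 0.6104 -0.1056  0.0796] th -1.036 rel 0.62 r 0.103 yaw 0.662 F [-4.4 -3.2  1.7] w 0.0315 z-tilt [ 0.025 -0.001 -1.   ]
```

```bash
python3 - <<'E'
from h import *
w=get_image("wrist");save(w,"w7")
E
```

```text
(no output)
```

View pics/w7.png

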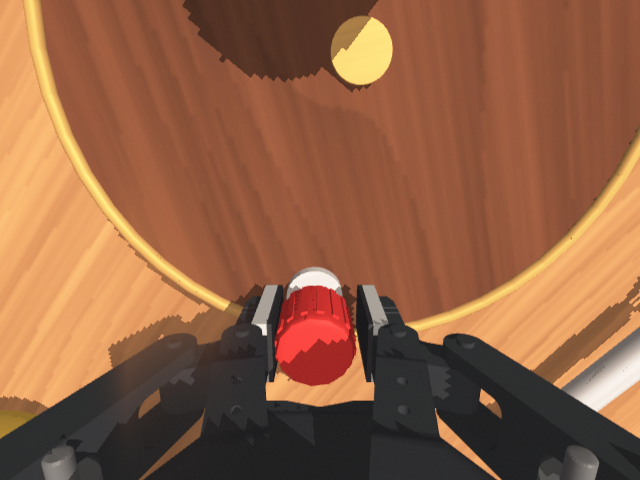

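The left pad touches the knob, which is still riding. About 5 N of push isn't enough against the friction of the pin's full spring load. Rather than push harder, I'll grip again, take most of the spring load with the arm, and feel along lightly.

Request:
play_rows([
  {"dx": -1.2,"dy": -0.8,"dz": 0,"turn": -0.06,"fingers": 0.26},
  {"dx": -0.6,"dy": -0.4,"dz": 0,"turn": -0.05,"fingers": 0.4},
  {"dx": 0,"dy": 0,"dz": 0,"turn": 0,"fingers": 1},
  {"dx": 0,"dy": 0,"dz": 0,"turn": 0,"fingers": 1},
  {"dx": 0,"dy": 0,"dz": 0,"turn": 0,"fingers": 1},
])

```text
clock: 8.57
position: [0.6071, -0.1077, 0.0804]
ee_rot: [0.006, 0.962, 0.273, 0.01]
contact_force: [0.6, -0.3, -1.8]
width: 0.0269
```

```bash
python3 st.py
```

```text
8.5667 [ 0.6071 -0.1077  0.0804] th -1.073 rel 0.583 r 0.1031 yaw 0.554 F [ 0.6 -0.3 -1.8] w 0.0269 z-tilt [ 0.022 -0.006 -1.   ]
```

Request:
play_rows([
  {"dx": 0,"dy": 0,"dz": 2,"turn": 0,"fingers": 1},
  {"dx": 0,"dy": 0,"dz": 2,"turn": 0,"fingers": 1},
  {"dx": 2.9,"dy": 1.6,"dz": 0.2,"turn": 0.025,"fingers": 1},
  {"dx": 2.9,"dy": 1.7,"dz": 0.2,"turn": 0.025,"fingers": 1},
  {"dx": 2.8,"dy": 1.8,"dz": 0.2,"turn": 0.025,"fingers": 1},
  {"dx": 2.8,"dy": 1.8,"dz": 0.2,"turn": 0.025,"fingers": 1},
  {"dx": 0,"dy": 0,"dz": -0.5,"turn": 0,"fingers": 1},
])

```text
clock: 9.15
position: [0.6171, -0.102, 0.0805]
ee_rot: [0.005, 0.945, 0.327, 0.006]
contact_force: [-0.3, -0.6, -3.1]
width: 0.0275
```

```bash
python3 st.py
```

```text
9.15 [ 0.6171 -0.102   0.0805] th -0.961 rel 0.695 r 0.1035 yaw 0.666 F [-0.3 -0.6 -3.1] w 0.0275 z-tilt [ 0.015 -0.005 -1.   ]
```

Request:
play_rows([
  {"dx": 1.3,"dy": 0.9,"dz": 0,"turn": 0.014,"fingers": 1},
  {"dx": 1.3,"dy": 0.9,"dz": 0,"turn": 0.014,"fingers": 1},
  {"dx": 1.3,"dy": 0.9,"dz": 0,"turn": 0.014,"fingers": 1},
])

```text
clock: 9.4
position: [0.6206, -0.0995, 0.0807]
ee_rot: [0.005, 0.937, 0.349, 0.005]
contact_force: [-0.5, -2.7, -6.7]
width: 0.027
```

```bash
python3 st.py
```

```text
9.4 [ 0.6206 -0.0995  0.0807] th -0.92 rel 0.736 r 0.1036 yaw 0.713 F [-0.5 -2.7 -6.7] w 0.027 z-tilt [ 0.013 -0.006 -1.   ]
```

Request:
play_rows([
  {"dx": 0,"dy": 0,"dz": -1.5,"turn": 0,"fingers": 1},
  {"dx": 0,"dy": 0,"dz": -1.5,"turn": 0,"fingers": 1},
  {"dx": 0,"dy": 0,"dz": -0.5,"turn": 0,"fingers": 1},
])

```text
clock: 9.65
position: [0.6212, -0.0992, 0.0803]
ee_rot: [0.006, 0.937, 0.35, 0.006]
contact_force: [-1.7, -0.8, -2.7]
width: 0.0272
```

```bash
python3 st.py
```

```text
9.65 [ 0.6212 -0.0992  0.0803] th -0.914 rel 0.742 r 0.1037 yaw 0.715 F [-1.7 -0.8 -2.7] w 0.0272 z-tilt [ 0.015 -0.006 -1.   ]
```

Request:
play_rows([
  {"dx": 1.1,"dy": 0.8,"dz": -0.5,"turn": 0.013,"fingers": 1},
  {"dx": 1.1,"dy": 0.8,"dz": -0.5,"turn": 0.013,"fingers": 1},
  {"dx": 1.1,"dy": 0.8,"dz": -0.5,"turn": 0.013,"fingers": 1},
])

```text
clock: 9.9
position: [0.6231, -0.0977, 0.0802]
ee_rot: [0.006, 0.93, 0.369, 0.005]
contact_force: [-4.0, -3.2, 2.9]
width: 0.0272
```

```bash
python3 st.py
```

```text
9.9 [ 0.6231 -0.0977  0.0802] th -0.89 rel 0.766 r 0.1038 yaw 0.755 F [-4.  -3.2  2.9] w 0.0272 z-tilt [ 0.014 -0.008 -1.   ]
```

Request:
play_rows([
  {"dx": 0.8,"dy": 0.6,"dz": 0.8,"turn": 0.01,"fingers": 1},
  {"dx": 1.1,"dy": 0.9,"dz": 0,"turn": 0.013,"fingers": 1},
  {"dx": 1.1,"dy": 0.9,"dz": -0.2,"turn": 0.013,"fingers": 1},
])

```text
clock: 10.15
position: [0.6265, -0.095, 0.0802]
ee_rot: [0.006, 0.922, 0.387, 0.005]
contact_force: [-4.2, -3.9, 3.0]
width: 0.0272
```

```bash
python3 st.py
```

```text
10.15 [ 0.6265 -0.095   0.0802] th -0.848 rel 0.808 r 0.1039 yaw 0.794 F [-4.2 -3.9  3. ] w 0.0272 z-tilt [ 0.015 -0.006 -1.   ]
```

Request:
play_rows([
  {"dx": 0.8,"dy": 0.7,"dz": 0.2,"turn": 0.01,"fingers": 1},
  {"dx": 0.9,"dy": 0.8,"dz": -0.1,"turn": 0.01,"fingers": 1},
])

```text
clock: 10.32
position: [0.6284, -0.0935, 0.0803]
ee_rot: [0.006, 0.918, 0.397, 0.005]
contact_force: [-3.1, -2.9, -0.1]
width: 0.0268
```

```bash
python3 st.py
```

```text
10.3167 [ 0.6284 -0.0935  0.0803] th -0.825 rel 0.831 r 0.104 yaw 0.816 F [-3.1 -2.9 -0.1] w 0.0268 z-tilt [ 0.014 -0.006 -1.   ]
```

Still on the plate (z 80.3 mm), and the forces are light. Continuing in small steps.

Request:
play_rows([
  {"dx": 0.8,"dy": 0.7,"dz": -0.1,"turn": 0.01,"fingers": 1},
  {"dx": 0.8,"dy": 0.8,"dz": -0.1,"turn": 0.01,"fingers": 1},
])

```text
clock: 10.48
position: [0.6301, -0.0919, 0.0803]
ee_rot: [0.006, 0.913, 0.407, 0.005]
contact_force: [-1.0, -3.6, -0.1]
width: 0.027
```

```bash
python3 st.py
```

```text
10.4833 [ 0.6301 -0.0919  0.0803] th -0.803 rel 0.853 r 0.1041 yaw 0.838 F [-1.  -3.6 -0.1] w 0.027 z-tilt [ 0.014 -0.006 -1.   ]
```

Request:
play_rows([
  {"dx": 0.8,"dy": 0.7,"dz": -0.1,"turn": 0.01,"fingers": 1},
  {"dx": 0.8,"dy": 0.8,"dz": -0.1,"turn": 0.01,"fingers": 1},
])

```text
clock: 10.65
position: [0.6326, -0.0896, 0.0794]
ee_rot: [0.005, 0.909, 0.417, 0.006]
contact_force: [-0.3, -2.0, -6.3]
width: 0.0271
```

```bash
python3 st.py
```

```text
10.65 [ 0.6326 -0.0896  0.0794] th -0.77 rel 0.886 r 0.1042 yaw 0.861 F [-0.3 -2.  -6.3] w 0.0271 z-tilt [ 0.016 -0.005 -1.   ]
```

z has dipped to 79.4 mm and the spring is pulling on the grip again, so the pin is over the hole. Lowering straight down.

Request:
play_rows([
  {"dx": 0,"dy": 0,"dz": -2,"turn": 0,"fingers": 1},
  {"dx": 0,"dy": 0,"dz": -2,"turn": 0,"fingers": 1},
])

```text
clock: 10.82
position: [0.6339, -0.0884, 0.0755]
ee_rot: [0.005, 0.908, 0.419, 0.008]
contact_force: [-1.5, -2.0, -2.6]
width: 0.0272
```

```bash
python3 st.py
```

```text
10.8167 [ 0.6339 -0.0884  0.0755] th -0.753 rel 0.903 r 0.1043 yaw 0.864 F [-1.5 -2.  -2.6] w 0.0272 z-tilt [ 0.018 -0.003 -1.   ]
```

Request:
play_rows([
  {"dx": -0.4,"dy": -0.4,"dz": -1.5,"turn": 0,"fingers": 1},
  {"dx": -0.2,"dy": -0.2,"dz": -1.5,"turn": 0,"fingers": 1},
])

```text
clock: 10.98
position: [0.6339, -0.0883, 0.072]
ee_rot: [0.006, 0.908, 0.42, 0.008]
contact_force: [-0.1, -0.7, -2.4]
width: 0.027
```

```bash
python3 st.py
```

```text
10.9833 [ 0.6339 -0.0883  0.072 ] th -0.753 rel 0.903 r 0.1043 yaw 0.866 F [-0.1 -0.7 -2.4] w 0.027 z-tilt [ 0.019 -0.003 -1.   ]
```

Request:
play_rows([
  {"dx": 0,"dy": 0,"dz": 0,"turn": 0,"fingers": 0.4},
  {"dx": 0,"dy": 0,"dz": 0,"turn": 0,"fingers": 0.3},
  {"dx": 0,"dy": 0,"dz": 0,"turn": 0,"fingers": 0.3},
])

```text
clock: 11.23
position: [0.6349, -0.0876, 0.0717]
ee_rot: [0.005, 0.908, 0.419, 0.009]
contact_force: [-0.1, -0.7, 0.3]
width: 0.0301
```

```bash
python3 st.py
```

```text
11.2333 [ 0.6349 -0.0876  0.0717] th -0.742 rel 0.914 r 0.1045 yaw 0.864 F [-0.1 -0.7  0.3] w 0.0301 z-tilt [ 0.021 -0.002 -1.   ]
```

Request:
play_rows([
  {"dx": 0,"dy": 0,"dz": 0,"turn": 0,"fingers": -0.3},
  {"dx": 0,"dy": 0,"dz": 0,"turn": 0,"fingers": -1},
  {"dx": 0,"dy": 0,"dz": 0,"turn": 0,"fingers": -1},
  {"dx": 0,"dy": 0,"dz": 10,"turn": 0,"fingers": -1},
  {"dx": 0,"dy": 0,"dz": 20,"turn": 0,"fingers": -1},
  {"dx": 0,"dy": 0,"dz": 20,"turn": 0,"fingers": -1},
  {"dx": -5,"dy": -10,"dz": 20,"turn": 0,"fingers": -1},
  {"dx": -5,"dy": -20,"dz": 20,"turn": 0,"fingers": -1},
  {"dx": -5,"dy": -20,"dz": 20,"turn": 0,"fingers": -1},
  {"dx": 0,"dy": 0,"dz": 0,"turn": 0,"fingers": -1},
])

```text
clock: 12.07
position: [0.6207, -0.1369, 0.1924]
ee_rot: [0.006, 0.908, 0.419, 0.012]
contact_force: [1.3, -0.3, -0.3]
width: 0.0853
```

```bash
python3 st.py; python3 - <<'E'
from h import *
s=get_state();w=get_image("wrist");b=get_image("scene");t=get_image("top")
W=cv2.resize(w["pixels"],(400,300));S=cv2.resize(b["pixels"][200:320,240:400],(400,300));T=cv2.resize(t["pixels"][50:410,90:570],(400,300));K=cv2.resize(b["pixels"][60:420,140:620],(400,300))
cv2.imwrite("pics/end.png",np.vstack([np.hstack([W,S]),np.hstack([T,K])])[:,:,::-1])
# knob height from scene + wrist triangulation of knob red mask centroid
for nm,im,st in(("w",w,s),("scene",b,None)):
  for d in masks_of(im,"knob")[:1]: print(nm,d["p"],d["xy"],onz(im,d["xy"],.08,st).round(4),onz(im,d["xy"],.09,st).round(4))
th=-1.656+.905
for z in(.08,.09): print("expect",z,[np.round(proj(im,[.5577+.105*np.cos(th),-.017+.105*np.sin(th),z],st)) for im,st in((w,s),(b,None))])
E
```

```text
12.0667 [ 0.6207 -0.1369  0.1924] th -1.088 rel 0.568 r 0.1353 yaw 0.864 F [ 1.3 -0.3 -0.3] w 0.0853 z-tilt [ 0.027 -0.    -1.   ]
w 0.85 [381.1, 208.3] [ 0.6324 -0.0888  0.08  ] [ 0.6296 -0.089   0.09  ]
scene 0.75 [323.9, 266.0] [ 0.6329 -0.0774  0.08  ] [ 0.6421 -0.0855  0.09  ]
expect 0.08 [array([383., 210.]), array([321., 268.])]
expect 0.09 [array([386., 213.]), array([321., 265.])]
```

View pics/end.png

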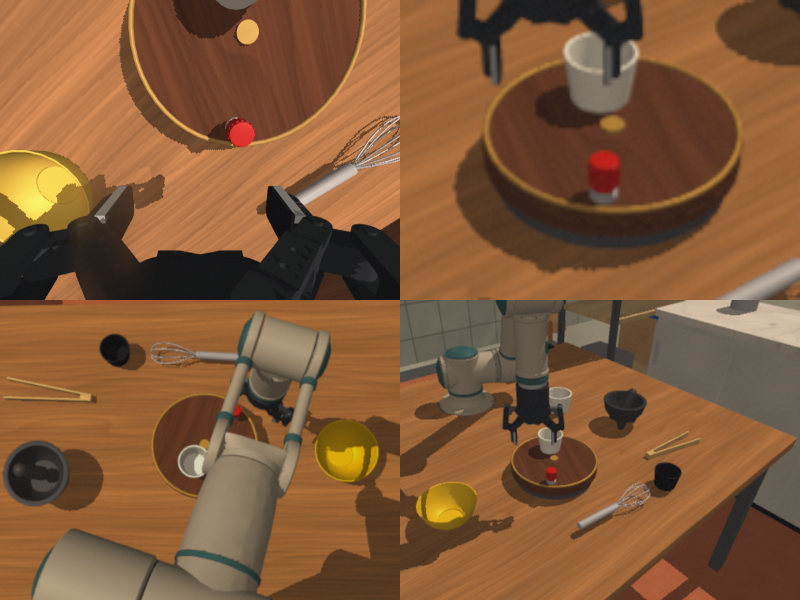

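```bash
python3 - <<'E'
from h import *
b=get_image("scene")
def chk(p,n):
  hsv=cv2.cvtColor(p,cv2.COLOR_RGB2HSV).astype(int)[235:290,270:345]
  red=((hsv[...,0]<6)|(hsv[...,0]>172))&(hsv[...,1]>190)&(hsv[...,2]>90)
  c=np.argwhere(red);wh=(hsv[...,1]<70)&(hsv[...,2]>100);wh[:int(c[:,0].mean())]=0
  wy=np.argwhere(wh);wy=wy[abs(wy[:,1]-c[:,1].mean())<9]
  print(n,"red n",len(c),"c",c.mean(0)+[235,270],"rows",c[:,0].min()+235,c[:,0].max()+235,"collar n",len(wy),wy.mean(0)+[235,270],"diff",wy[:,0].mean()-c[:,0].mean())
chk(cv2.imread("pics/scene.png")[:,:,::-1].copy(),"start");chk(b["pixels"],"now")
print(get_state()["clock"])
E
```

```text
start red n 163 c [254.72392638 287.73006135] rows 247 262 collar n 7 [263.71428571 292.57142857] diff 8.990359333917617
now red n 180 c [267.73888889 321.16666667] rows 260 276 collar n 6 [277.  325.5] diff 9.261111111111113
12.3667
```

The gap between knob and collar matches the start (9.3 px now, 9.0 px then; a riding pin would add about 3 px). The pin is home, so I'm handing in.

```bash
python3 -c "
from rig import *
print(sign_off())"
```

```text
the job is handed in; nothing more can be done
None
```

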